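Brush out the sample chamber and offer up its cover

TASK

Brush out the inside of the open sample chamber with the round brush: down to the bottom, up about half-way or more, and down to the bottom again; then stand the brush back in its stand and let go of it. Then pick up the loose cover plate by its handle and finish while still holding it, level and still, hovering about 1 cm above the chamber's flange without touching it, its four holes lined up over the four threaded holes. Leave the petri dish, the vial and the slide box where they are.

Things in the scene. Friction and masses are not known exactly. Their poses are not given: they have to be found in the camera images.
- chamber: Sample chamber fixed to the worktop, bare metal, 85 mm high: a foot plate, an upright tube and on top a 120 x 90 x 12 mm flange (long side along its x axis) with a 55 mm round mouth in the middle and four 7 mm threaded holes in the corners, at x = +-47, y = +-33 mm. A short side port points along its -x. It can stand at any place in the work area, turned up to 0.5 rad. Origin: centre of its underside, z up.
- chamber_floor (a point): Centre of the chamber's inner floor, 75 mm below the mouth; the bore is straight and 55 mm wide. Axes as chamber.
- chamber_mouth (a point): Centre of the mouth, in the flange's top face. Axes as chamber.
- thread_a (a point): Mouth of the threaded hole at (47, 33) mm of the chamber's x, y, in the flange's top face.
- thread_b (a point): Mouth of the threaded hole at (-47, 33) mm of the chamber's x, y, in the flange's top face.
- thread_c (a point): Mouth of the threaded hole at (-47, -33) mm of the chamber's x, y, in the flange's top face.
- thread_d (a point): Mouth of the threaded hole at (47, -33) mm of the chamber's x, y, in the flange's top face.
- cover: Loose flat metal cover plate, 120 x 90 x 8 mm (long side along its x axis), 0.2 to 0.45 kg, lying flat on the worktop, with four 11 mm through holes in the corners at x = +-47, y = +-33 mm and a bridge handle on top. Either way round (half a turn) it fits the chamber. Origin: centre of its underside, z up.
- cover_grip (a point): Centre of the cover's handle bar, 50 mm above the plate's underside: bar 80 mm long along the cover's x axis, 14 mm wide (y), 16 mm high, on two posts 64 mm apart; 34 mm free below the bar. Axes as cover.
- hole_a (a point): Centre of the cover's hole at (47, 33) mm of the cover's x, y, in the underside of the plate.
- hole_b (a point): Centre of the cover's hole at (-47, 33) mm of the cover's x, y, in the underside of the plate.
- hole_c (a point): Centre of the cover's hole at (-47, -33) mm of the cover's x, y, in the underside of the plate.
- hole_d (a point): Centre of the cover's hole at (47, -33) mm of the cover's x, y, in the underside of the plate.
- stand_floor (a point): Centre of the inner floor of the brush stand, 7 mm above the worktop. The stand is fixed: an upright metal cup, 64 mm high, 45 mm wide inside, 52 mm outside, open at the top, on a 76 mm round foot.
- brush: Loose round brush, 220 mm long, 50 to 120 g, standing upright in its stand with the head down (it may lean a little). From the tip: white ribbed head 30 mm in diameter and 70 mm long (rigid), 7 mm stem to 130 mm, wooden handle 18 mm in diameter to 220 mm. Origin: centre of the flat tip; z along the brush to its handle end.
- brush_tip (a point): Centre of the brush's flat lower end (same as its origin). Axes as brush.
- brush_grip (a point): Point on the brush's axis in the middle of the handle, 176 mm from the tip.
- petri: Petri dish, 61 mm wide, 16 mm high, to be left alone. Origin: centre of its underside.
- vial: Capped glass vial, 23 mm wide, 56 mm high, to be left alone. Origin: centre of its underside.
- slide_case: White slide box, 30 x 82 x 28 mm, to be left alone. Origin: centre of its underside.
Things that resemble listed ones, but are neither listed nor needed, are in the scene too. Leave any purple look-alike of the part that bears stand_floor alone. What is shaped like the brush but yellow is not meant.

How it is judged:
By the outcome, as a careful person would: the job done as asked, in the order asked, and still so for the second after the job is handed in, while the arm keeps its last pose, push and grip.
It also fails if it takes over 72 s, if anything falls off the work surface, if the arm or the gripper's body presses on something with over 40 N, if the wrist force passes 120 N, or if a joint passes its speed limit or range.

ROBOT

A 6-joint arm with a two-finger parallel gripper is mounted at the origin on a cart in front of the work surface, level with it; the furniture and walls round the work are solid. World frame = base frame: x ahead of the robot, y to its left, z up, the work surface at z = 0. Lengths are in mm, angles in rad, forces in N, time in s.
With the tool pointing down it reaches from about 275 to 1000 mm from the base axis. Payload 8.4 kg.
Tool frame: the origin (TCP) lies at the very end of the fingers, on their centre line; the grasp point (between the pads) lies 19 mm behind it (r.pinch_z is the distance from the TCP to the grasp point, in mm); z points along the fingers, y is the line along which they close (so a half turn about z gives the same grasp; the last joint's range is limited). The gripper opens to 85 mm and grips with 20 to 120 N. Pads are 22 mm wide; open, the fingers measure 114 mm over their backs; the gripper's body (76 mm by 85 mm) begins 54 mm behind the grasp point. The pads swing forward as they close: fully open they stand 13 mm farther back than shut.
Start: joints at [1.303, 0.353, 1.633, -0, 1.155, -0.002], TCP at [164.174, 603.054, 197.381] pointing down, gripper open.
Joint ranges: [-2.63, 2.63], [-0.92, 2.1], [0.06, 2.66], [-1.3, 4.44], [0, 2.69], [-3.02, 3.02]. Speed limits (rad/s): [2.22, 2.22, 2.79, 3.14, 3.14, 3.14].

INTERFACE

Orientations are given as [roll, pitch, yaw] about the fixed x, y, z axes, in that order (R = Rz(yaw) Ry(pitch) Rx(roll)).
In Python, from rig import r gives the robot as it stands.
- The arm moves only by the tool carry_out, never from a script. Its argument "series" is a list of rows, each a list of 7 numbers: the turn, a rotation vector about the tool's x, y, z as a fraction of full scale, then the shift along the tool's x, y, z as a fraction of full scale, then the gripper command: -1 is fully open, 1 is shut, values between are in proportion. A call has 1 to 8 rows; each row is the pose to reach, as a shift and turn from the pose commanded when the call began, along the tool's axes at that moment, turning the shorter way round; what a row does not reach only later rows make up. Full scale, the value 1, is 0.25 m for a shift and pi rad for a turn. A row lasts 1/8 s, in which the tool goes at most 62.5 mm and 10.7 degrees, less where a joint would pass 70% of its speed; a pose out of reach is approached as far as the arm can. A call with a number of a shift or a turn outside -1 to 1 is refused whole. A call with a gripper value outside its range is refused whole. The fingers move at their own pace and stop on an object; "force" is the grip in N (left out, the last holds). Time passes only in rows, so rows that repeat a pose let the fingers close. It gives the time, the measured TCP pose, the force, the opening and the grip force at its end, in the units of the state.
- r.sense(): the state, without advancing time (a new reading comes with each control period).
- r.grab_frame(name): name is "side" or "top" or "wrist"; returns the picture (480x640x3 uint8, red, green, blue); there is no depth.
- r.get_calibration(name): a dict with "K" (3x3 intrinsics, pixels), "pose" (4x4, takes a point from camera to world coordinates). Camera axes: x right, y up, looking along -z (the intrinsics and any distortion apply to the point x, -y, -z); pixel columns grow to the right and rows downward; lengths in mm; the calibration is good to about 2 mm. A picture is of the moment at which its call begins: read the wrist's pose just before it. get_calibration takes no time and is no camera call; for the wrist camera it gives the pose at the moment of the call.
- r.sign_off(): hands the job in; it is judged then, once.
Trained networks look in the newest picture that a camera, given by its name, has taken for a name from the list of things; names that differ only in an ending like _2 or _b are one class to them, and where a whole thing is asked for, a point or a joint stands for the part that bears it (a point fixed in the world has none). Each returns a list of dicts, best first, with "score" (0 to 1); they miss things now and then, are a little off and sometimes report something else, mostly with a low value. They report only what shows in the picture. A call takes as long as a camera call. They do not tell look-alikes from the thing itself.
- r.silhouettes(camera, label): "region" (480x640 bool, what is visible of it) and "position" ([row, column] in pixels, amid what is visible of it).
The state is a dict: "clock": time; "qpos": joint angles; "qvel": joint speeds; "joint_efforts": joint torques, N m; "eef_pos": TCP position; "tcp_rot": TCP orientation; "contact_force": force on the tool from outside, world axes, zero at the start; "wrist_torque": the same for the moment, N m; "opening": opening from 0.0 (shut) to 1.0 (fully open); "grasp_force": force on a finger pad.
Only numpy, scipy, OpenCV 4.12 (cv2) and the standard library are available. Lean on these libraries where they do the work, as an engineer would, in place of code of your own. Each camera call takes 0.05 s, during which the arm holds its last target. There are 200 camera calls.

## Working session

There is one attempt and no reset: what is moved stays moved. The work goes in short steps, Python scripts to look and compute and a tool call to move; the robot and the scene stay as the last step left them, time stands still between calls to the robot, and variables do not carry over. Pictures are saved under pics/ and viewed, at most 10 in all, crops included, and the job is handed in when it is done.

Besides the shell and the picture viewer there is one more tool, called as name(argument=value, ...) on one line, values as JSON. carry_out: Moves the arm, as the interface text tells. Its arguments: {"type":"object","properties":{"series":{"type":"array"},"force":{"type":"number"}},"required":["series"]}

```bash
mkdir -p pics; ls; python3 - <<'E'
from rig import r
import cv2,numpy as np
s=r.sense();print({k:np.round(v,3).tolist() for k,v in s.items()})
for c in("side","top"):
    im=r.grab_frame(c);cv2.imwrite(f"pics/{c}0.png",im[...,::-1]);k=r.get_calibration(c);print(c,k.keys(),np.round(k["K"],1).tolist(),np.round(k["pose"],3).tolist())
    for l in("chamber","cover","brush","stand_floor","petri","vial","slide_case"):
        print(l,[(round(d["score"],2),np.round(d["position"]).tolist(),int(d["region"].sum())) for d in r.silhouettes(c,l)])
print(r.sense()["clock"])
a=cv2.imread("pics/side0.png");b=cv2.imread("pics/top0.png")
E
```

```text
pics
{'clock': 0.0, 'qpos': [1.303, 0.354, 1.634, 0.0, 1.155, -0.002], 'qvel': [0.0, -0.002, 0.001, 0.0, -0.001, -0.001], 'joint_efforts': [-0.001, -60.522, -34.205, -0.0, 0.009, -0.0], 'eef_pos': [164.006, 602.557, 196.652], 'tcp_rot': [-3.14, -0.0, 2.876], 'contact_force': [0.776, -0.146, -0.751], 'wrist_torque': [-0.057, 0.033, -0.071], 'grasp_force': 0.0, 'opening': 0.999}
side dict_keys(['K', 'pose']) [[540.8, 0.0, 314.6], [0.0, 540.8, 242.0], [0.0, 0.0, 1.0]] [[-0.995, 0.038, -0.088, 423.935], [-0.095, -0.481, 0.872, 903.756], [-0.01, 0.876, 0.482, 621.718], [0.0, 0.0, 0.0, 1.0]]
chamber [(0.9, [214.0, 347.0], 2174), (0.61, [378.0, 292.0], 3438)]
cover [(0.92, [380.0, 294.0], 3442)]
brush [(0.81, [253.0, 271.0], 906), (0.79, [226.0, 320.0], 698)]
stand_floor [(0.97, [287.0, 325.0], 1009), (0.82, [282.0, 384.0], 1201), (0.55, [216.0, 347.0], 2144)]
petri [(0.78, [336.0, 374.0], 748)]
vial [(0.58, [316.0, 229.0], 364)]
slide_case [(0.79, [255.0, 246.0], 568), (0.46, [227.0, 318.0], 704)]
top dict_keys(['K', 'pose']) [[526.2, 0.0, 320.3], [0.0, 526.2, 239.2], [0.0, 0.0, 1.0]] [[0.024, 0.996, -0.081, 438.763], [-0.999, 0.022, -0.029, -12.336], [-0.027, 0.082, 0.996, 1320.526], [0.0, 0.0, 0.0, 1.0]]
chamber [(0.64, [274.0, 444.0], 2316)]
cover [(0.65, [274.0, 444.0], 2226), (0.59, [246.0, 234.0], 1602), (0.37, [190.0, 377.0], 452)]
brush [(0.55, [212.0, 353.0], 187)]
stand_floor [(0.93, [307.0, 343.0], 629), (0.77, [257.0, 337.0], 545)]
petri [(0.78, [302.0, 276.0], 479)]
vial []
slide_case [(0.6, [190.0, 377.0], 459)]
0.8
```

View pics/top0.png

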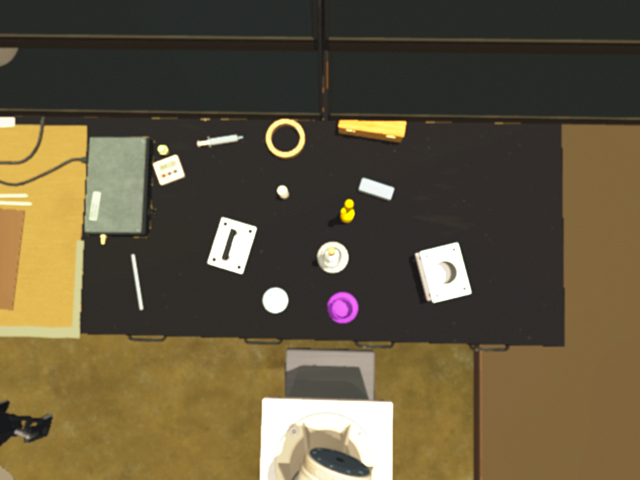

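View pics/side0.png

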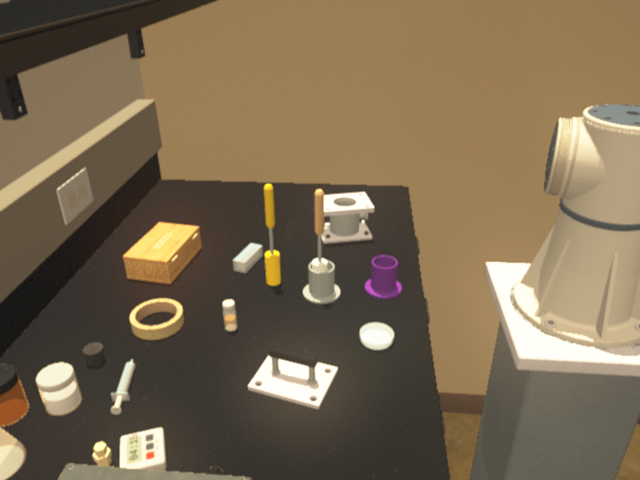

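The top view shows the chamber at about (444,274), the cover (232,245), the metal stand with the wooden-handled brush (333,257), a purple cup (343,307), and the yellow brush-like tool (347,212). The candidates for the stand are the grey metal cup at side (322,280) and the purple cup at (384,275). For the brush they are the wooden-handled one at side (320,230) and the yellow one at (270,235). The metal cup and the wooden-handled white brush fit the description, so I'll confirm them in a crop.

```bash
cat > h.py <<'E'
from rig import r
import cv2,numpy as np
from scipy.spatial.transform import Rotation as R
def ray(cam,uv,k=None):
    k=k or r.get_calibration(cam);uv=np.atleast_2d(np.asarray(uv,float))
    d=np.c_[(uv-k["K"][:2,2])/np.diag(k["K"])[:2],np.ones(len(uv))]*[1,-1,-1]
    P=np.array(k["pose"]);return P[:3,3],d@P[:3,:3].T
def onz(cam,uv,z,k=None):
    o,d=ray(cam,uv,k);return o+d*((z-o[2])/d[:,2])[:,None]
def proj(cam,X,k=None):
    k=k or r.get_calibration(cam);P=np.array(k["pose"]);c=(np.atleast_2d(X)-P[:3,3])@P[:3,:3]*[1,-1,-1]
    c=c@np.array(k["K"]).T;return c[:,:2]/c[:,2:]
def state():
    s=r.sense();return s,np.array(s["eef_pos"]),R.from_euler("xyz",s["tcp_rot"])
def move(p,rot):  # numbers for carry_out to reach tcp p with Rotation rot
    s,p0,R0=state();return np.round((R0.inv()*rot).as_rotvec()/np.pi,4),np.round(R0.inv().apply(np.array(p)-p0)/250,4)
def down(yaw): return R.from_euler("xyz",[np.pi,0,yaw])
E
python3 - <<'E'
from h import *
T=cv2.imread("pics/top0.png");S=cv2.imread("pics/side0.png")
g=cv2.cvtColor(T,cv2.COLOR_BGR2GRAY)
for n,(u0,v0,u1,v1),z in(("chamber",(400,230,490,315),85),("cover",(195,205,270,285),8)):
    c=g[v0:v1,u0:u1];_,b=cv2.threshold(c,0,255,cv2.THRESH_OTSU)
    cs,_=cv2.findContours(b,0,2);m=max(cs,key=cv2.contourArea)+np.array([[u0,v0]])
    (cu,cv),wh,a=cv2.minAreaRect(m);bx=cv2.boxPoints(((cu,cv),wh,a));X=onz("top",bx,z)
    print(n,np.round(bx).tolist(),X.mean(0).round(1),[np.linalg.norm(X[i]-X[i-1]).round(1) for i in(1,2)],[np.arctan2(*(X[i]-X[i-1])[1::-1]).round(3) for i in(1,2)])
print("stand foot/top:",onz("top",[[333,257]],64).round(1),onz("top",[[333,257]],0).round(1))
# side: cup rim centre, brush handle top
k=4
A=cv2.resize(S[180:305,240:410],None,fx=k,fy=k,interpolation=cv2.INTER_CUBIC)[:, :400*2][:500]
B=cv2.resize(T[235:280,300:365],None,fx=5,fy=5,interpolation=cv2.INTER_CUBIC);C=cv2.resize(T[235:310,405:480],None,fx=3,fy=3,interpolation=cv2.INTER_CUBIC)
o=np.zeros((600,800,3),np.uint8);A=cv2.resize(A,(476,350));o[:350,:476]=A;o[350:575,:325]=B;o[350:575,330:555]=C
D=cv2.resize(T[205:285,195:270],None,fx=3,fy=3,interpolation=cv2.INTER_CUBIC);o[:240,480:705]=D
cv2.imwrite("pics/crop1.png",o)
for l in("brush",):
    for c in("side","top"):
        for d in r.silhouettes(c,l):
            v,u=np.nonzero(d["region"]);print(c,round(d["score"],2),u.min(),u.max(),v.min(),v.max())
            if c=="side" and 290<u.mean()<345:
                print([(int(y),round(u[v==y].mean(),1)) for y in range(v.min(),v.max()+1,8)])
E
```

```text
chamber [[414.0, 252.0], [458.0, 241.0], [472.0, 293.0], [428.0, 305.0]] [ 467.7 -264.7   85. ] [np.float64(106.4), np.float64(125.9)] [np.float64(-1.294), np.float64(-2.886)]
cover [[206.0, 263.0], [221.0, 215.0], [257.0, 227.0], [242.0, 275.0]] [526.3 248.    8. ] [np.float64(126.4), np.float64(96.7)] [np.float64(-0.264), np.float64(-1.852)]
stand foot/top: [[499.   -7.6  64. ]] [[502.1  -7.3   0. ]]
side 0.81 264 280 185 284
side 0.79 312 326 189 271
[(189, np.float64(318.5)), (197, np.float64(318.5)), (205, np.float64(319.0)), (213, np.float64(319.0)), (221, np.float64(319.0)), (229, np.float64(319.0)), (237, np.float64(319.0)), (245, np.float64(319.0)), (253, np.float64(319.0)), (261, np.float64(319.0)), (269, np.float64(319.0))]
top 0.55 342 353 201 221
```

View pics/crop1.png

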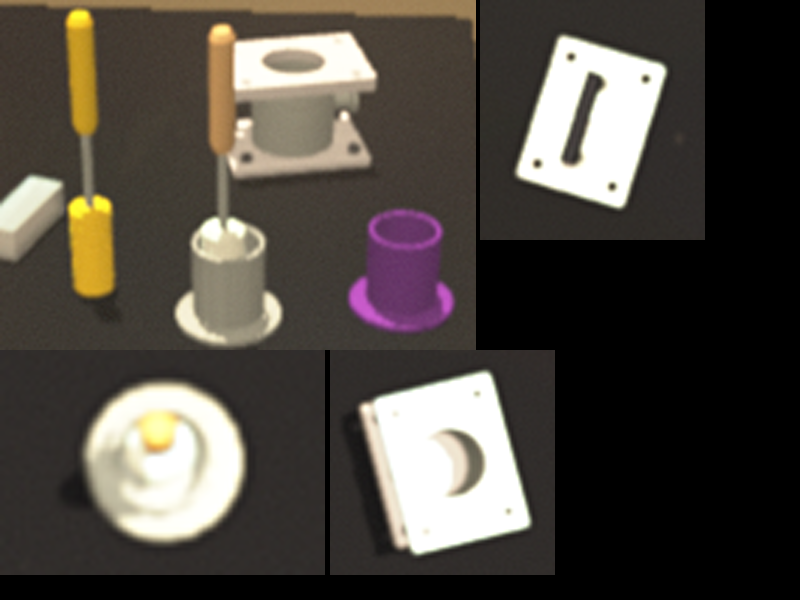

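The crop confirms both: the wooden-handled brush with the white ribbed head stands in the metal cup, and the yellow and purple ones are decoys. The flange corners and the cover outline are clear. Next I'll compute the target poses and head over the cover.

```bash
python3 - <<'E'
from h import *
X=onz("top",[[420,250.7],[458.3,242.3],[471.7,293.3],[433.3,302.7]],85);print("chamber",X.mean(0).round(1),[np.linalg.norm(X[i]-X[i-1]).round(1) for i in range(4)],[np.arctan2(*(X[i]-X[i-1])[1::-1]).round(3) for i in range(4)])
print("handle end top",onz("top",[[331.6,251]],227).round(1),"stand",onz("top",[[333,257.3]],3).round(1))
# side: triangulate handle end (318.5,190)
o1,d1=ray("top",[[331.6,251]]);o2,d2=ray("side",[[318.5,190]])
A=np.c_[d1[0],-d2[0]];t=np.linalg.lstsq(A,o2-o1,rcond=None)[0];print("tri",(o1+t[0]*d1[0]).round(1),(o2+t[1]*d2[0]).round(1))
c=[240+ (222)/2.8, 180+225/2.8];print("foot side", onz("side",[[240+228/2.8,180+312/2.8]],3).round(1))
P=r.get_calibration("wrist")["pose"];s,p,Q=state();print("cam in tool",Q.inv().apply(np.array(P)[:3,3]-p).round(1),(Q.inv().as_matrix()@np.array(P)[:3,:3]).round(2).tolist())
print(move([400,248,330],down(np.pi)),move([480,120,330],down(np.pi)))
E
```

```text
chamber [ 468.7 -271.1   85. ] [np.float64(124.3), np.float64(91.6), np.float64(122.0), np.float64(91.6)] [np.float64(0.258), np.float64(-1.332), np.float64(-2.883), np.float64(1.835)]
handle end top [[503.6  -5.  227. ]] stand [[501.2  -7.4   3. ]]
tri [503.6  -5.  227.4] [507.3  -4.8 227.7]
foot side [[502.9  -7.5   3. ]]
cam in tool [  75.5   -0.4 -177.1] [[0.0, 0.96, 0.29], [1.0, -0.0, 0.0], [0.0, 0.29, -0.96]]
(array([ 0.    ,  0.    , -0.0846]), array([-1.2833, -1.1226, -0.5304])) (array([ 0.    ,  0.    , -0.0846]), array([-1.7265, -1.5326, -0.5305]))
```

carry_out(series=[[0, 0, -0.01, -0.1, -0.1, -0.2, -1], [0, 0, -0.03, -0.25, -0.25, -0.4, -1], [0, 0, -0.05, -0.42, -0.42, -0.53, -1], [0, 0, -0.07, -0.6, -0.6, -0.53, -1], [0, 0, -0.0846, -0.77, -0.77, -0.53, -1], [0, 0, -0.0846, -0.9, -0.9, -0.53, -1], [0, 0, -0.0846, -0.98, -0.98, -0.53, -1], [0, 0, -0.0846, -0.98, -0.98, -0.53, -1]])

```text
clock: 1.9
eef_pos: [336.9, 301.0, 330.2]
tcp_rot: [3.141, 0.001, 3.139]
contact_force: [-0.1, 0.8, -0.3]
opening: 1.001
grasp_force: 0.0
```

```bash
python3 - <<'E'
from h import *
s,p,Q=state();print(p.round(1),s["tcp_rot"],np.round(s["qpos"],2))
for t in([450,248,330],[430,100,330],[503,-6,300]):print(t,move(t,down(np.pi)))
E
```

```text
[336.9 301.  330.2] [3.14131585e+00 5.62951556e-04 3.13852171e+00] [ 0.73 -0.04  1.81 -0.    1.37 -0.84]
[450, 248, 330] (array([ 0.0001,  0.0002, -0.001 ]), array([-0.4529, -0.2104,  0.0009]))
[430, 100, 330] (array([ 0.0001,  0.0002, -0.001 ]), array([-3.747e-01, -8.027e-01,  7.000e-04]))
[503, -6, 300] (array([ 0.0001,  0.0002, -0.001 ]), array([-0.668 , -1.2258,  0.1207]))
```

carry_out(series=[[0, 0, 0, -0.2, -0.1, 0, -1], [0, 0, 0, -0.37, -0.2, 0, -1], [0, 0, 0, -0.5, -0.28, 0, -1], [0, 0, 0, -0.55, -0.3, 0, -1], [0, 0, 0, -0.55, -0.3, 0, -1]])

```text
clock: 2.52
eef_pos: [473.6, 228.0, 329.5]
tcp_rot: [3.141, -0.001, 3.141]
contact_force: [-1.0, 0.0, -0.4]
opening: 1.001
grasp_force: 0.0
```

```bash
python3 - <<'E'
from h import *
s,p,Q=state();k=r.get_calibration("wrist");im=r.grab_frame("wrist");cv2.imwrite("pics/w1.png",im[...,::-1])
np.savez("w1.npz",K=k["K"],pose=k["pose"])
print(p.round(1));
for l in("cover","stand_floor","brush"):
    for d in r.silhouettes("wrist",l):
        m=d["region"].astype(np.uint8);c,wh,a=cv2.minAreaRect(cv2.findNonZero(m));X=onz("wrist",cv2.boxPoints((c,wh,a)),8,k)
        print(l,round(d["score"],2),np.round(c),X.mean(0).round(1),[np.linalg.norm(X[i]-X[i-1]).round(1) for i in(1,2)],[np.arctan2(*(X[i]-X[i-1])[1::-1]).round(3) for i in(1,2)])
print(move([503,-6,300],down(np.pi)))
E
```

```text
[473.6 228.  329.5]
cover 0.69 [336. 223.] [524.9 248.2   8. ] [np.float64(121.5), np.float64(89.7)] [np.float64(2.857), np.float64(1.295)]
stand_floor 0.85 [117. 112.] [372.7 -42.1   8. ] [np.float64(75.2), np.float64(97.7)] [np.float64(2.67), np.float64(1.297)]
stand_floor 0.74 [153. 212.] [507.7 -12.6   8. ] [np.float64(97.3), np.float64(73.4)] [np.float64(2.237), np.float64(0.656)]
brush 0.88 [ 96. 240.] [ 549.3 -103.8    8. ] [np.float64(201.7), np.float64(34.7)] [np.float64(1.986), np.float64(0.309)]
(array([ 0.0001, -0.0001,  0.0004]), array([-0.12  , -0.9369,  0.1196]))
```

View pics/w1.png

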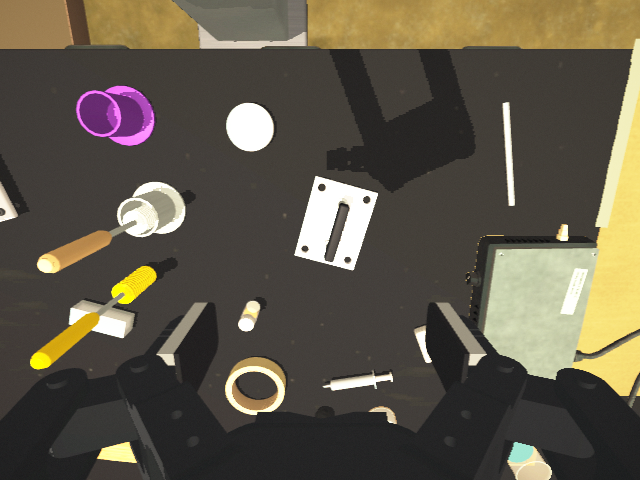

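The wrist picture shows the cover at about (336,223) with its four holes visible. The wooden brush handle runs from (48,264) to (110,237) in the grey stand at (150,212). Next I'll check the handle position from this view.

```bash
python3 - <<'E'
from h import *
f=np.load("w1.npz");k=dict(K=f["K"],pose=f["pose"])
print(onz("wrist",[[48,265]],225,k).round(1),onz("wrist",[[108,238]],137,k).round(1),onz("wrist",[[135,216]],64,k).round(1),onz("wrist",[[160,208]],2,k).round(1))
H=onz("wrist",[[322,188],[370,195],[349,261],[305,250]],8,k);print(H.mean(0).round(1),H.round(1).tolist(),[np.linalg.norm(H[i]-H[i-1]).round(1) for i in range(4)])
E
```

```text
[[504.9  -2.8 225. ]] [[507.1  -3.  137. ]] [[499.4  -9.2  64. ]] [[501.8  -4.6   2. ]]
[524.5 249.5   8. ] [[472.1, 228.8, 8.0], [481.9, 296.3, 8.0], [580.7, 269.0, 8.0], [563.5, 203.8, 8.0]] [np.float64(94.8), np.float64(68.3), np.float64(102.5), np.float64(67.5)]
```

carry_out(series=[[0, 0, 0, -0.02, -0.2, 0, -1], [0, 0, 0, -0.05, -0.4, 0, -1], [0, 0, 0, -0.08, -0.6, 0, -1], [0, 0, 0, -0.11, -0.78, 0.05, -1], [0, 0, 0, -0.12, -0.9, 0.08, -1], [0, 0, 0, -0.12, -0.937, 0.1, -1], [0, 0, 0, -0.12, -0.937, 0.12, -1], [0, 0, 0, -0.12, -0.937, 0.12, -1]])

```text
clock: 3.72
eef_pos: [503.4, -5.8, 299.7]
tcp_rot: [3.141, -0.0, -3.141]
contact_force: [0.1, 0.0, -0.4]
opening: 0.996
grasp_force: 0.0
```

carry_out(series=[[0, 0, 0, -0.004, 0.004, 0.1, -1], [0, 0, 0, -0.004, 0.004, 0.22, -1], [0, 0, 0, -0.004, 0.004, 0.34, -1], [0, 0, 0, -0.004, 0.004, 0.43, -1], [0, 0, 0, -0.004, 0.004, 0.5, -1], [0, 0, 0, -0.004, 0.004, 0.543, -1], [0, 0, 0, -0.004, 0.004, 0.543, -1]])

```text
clock: 4.6
eef_pos: [504.5, -5.3, 163.8]
tcp_rot: [3.141, -0.001, -3.141]
contact_force: [0.1, -0.1, 0.3]
opening: 1.004
grasp_force: 0.0
```

carry_out(series=[[0, 0, 0, 0, 0, 0, 0.2], [0, 0, 0, 0, 0, 0, 0.6], [0, 0, 0, 0, 0, 0, 1], [0, 0, 0, 0, 0, 0, 1], [0, 0, 0, 0, 0, 0, 1], [0, 0, 0, 0, 0, 0, 1], [0, 0, 0, 0, 0, 0, 1]], force=50)

```text
clock: 5.48
eef_pos: [505.1, -5.9, 164.5]
tcp_rot: [3.141, 0.001, 3.142]
contact_force: [-0.1, 0.1, 5.5]
opening: 0.191
grasp_force: 49.1
```

```bash
python3 - <<'E'
from h import *
s,p,Q=state();print(p.round(1),s["contact_force"],s["opening"],s["grasp_force"])
a=r.grab_frame("wrist")[...,::-1];b=r.grab_frame("side")[150:310,250:410,::-1]
o=np.zeros((480,800,3),np.uint8);o[:,:400]=cv2.resize(b,(400,480))*0;o[:400,:400]=cv2.resize(b,(400,400));o[:,400:]=cv2.resize(a,(400,300))[0:1]*0;o[:300,400:]=cv2.resize(a,(400,300));cv2.imwrite("pics/g1.png",o)
E
```

```text
[505.1  -5.9 164.5] [-0.08446185  0.1183967   5.54662063] 0.19127889648036805 49.08082022680901
```

View pics/g1.png

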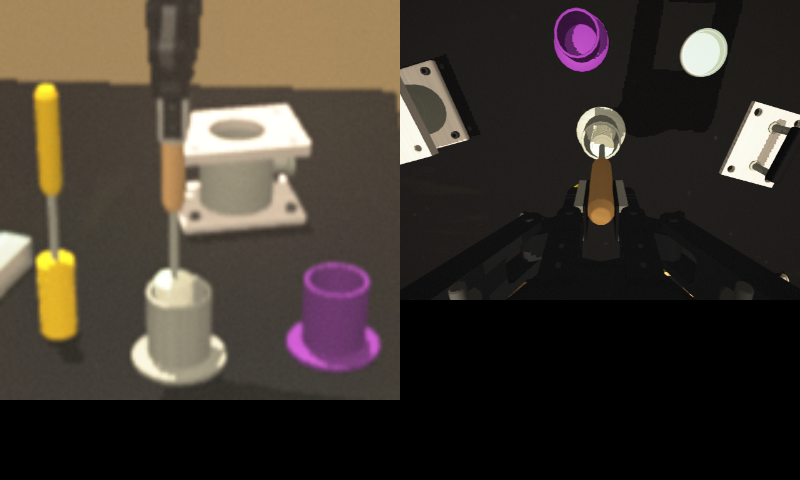

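The fingers hold the wooden handle: opening 0.19, and the handle is central between the pads at (600,190). Next I'll lift the brush and move it towards the chamber.

carry_out(series=[[0, 0, 0, 0, 0, -0.06, 1], [0, 0, 0, 0, 0, -0.16, 1], [0, 0, 0, 0, 0, -0.28, 1], [0, 0, 0, 0, 0, -0.4, 1], [0, 0, 0, 0.02, -0.12, -0.46, 1], [0, 0, 0, 0.06, -0.3, -0.48, 1], [0, 0, 0, 0.1, -0.48, -0.48, 1], [0, 0, 0, 0.1, -0.54, -0.48, 1]])

```text
clock: 6.58
eef_pos: [478.9, -142.9, 284.8]
tcp_rot: [-3.141, -0.0, 3.14]
contact_force: [0.9, 0.8, 0.1]
opening: 0.189
grasp_force: 49.0
```

carry_out(series=[[0, 0, 0, 0, 0, 0, 1], [0, 0, 0, 0, 0, 0, 1]])

```text
clock: 6.82
eef_pos: [479.8, -140.0, 284.1]
tcp_rot: [3.141, -0.0, -3.141]
contact_force: [-0.6, 0.2, -0.3]
opening: 0.192
grasp_force: 49.0
```

```bash
python3 - <<'E'
from h import *
s,p,Q=state();print(p.round(1),s["tcp_rot"],s["contact_force"],s["opening"])
k=r.get_calibration("wrist");a=r.grab_frame("wrist")[...,::-1];np.savez("w2.npz",K=k["K"],pose=k["pose"]);cv2.imwrite("pics/w2.png",a)
for l in ("chamber","brush"):
  for d in r.silhouettes("wrist",l):
    c,wh,an=cv2.minAreaRect(cv2.findNonZero(d["region"].astype(np.uint8)));print(l,round(d["score"],2),c,wh,an)
cv2.imwrite("pics/s2.png",r.grab_frame("side")[...,::-1])
for d in r.silhouettes("side","brush"):
    v,u=np.nonzero(d["region"]);print(round(d["score"],2),u.min(),u.max(),v.min(),v.max(),[(int(y),round(u[v==y].mean(),1)) for y in range(v.min(),v.max()+1,8)])
# predicted
tip=p+Q.apply([0,0,176-19]);print("tip",tip,proj("side",[tip,p]).round(1),proj("wrist",[tip],k).round(1))
E
```

```text
[ 479.8 -140.   284.1] [ 3.14105098e+00 -2.34325026e-04 -3.14126334e+00] [-0.56769105  0.18609587 -0.30874004] 0.1919963420196883
chamber 0.78 (204.45135498046875, 190.59188842773438) (119.03125, 104.32695770263672) 72.89727020263672
brush 0.84 (405.800048828125, 308.1000061035156) (75.13188171386719, 23.702320098876953) 63.43495178222656
brush 0.72 (321.5, 279.5) (161.0, 41.0) 90.0
0.92 330 344 122 210 [(122, np.float64(336.5)), (130, np.float64(337.0)), (138, np.float64(337.0)), (146, np.float64(336.5)), (154, np.float64(337.0)), (162, np.float64(337.0)), (170, np.float64(336.5)), (178, np.float64(337.0)), (186, np.float64(337.0)), (194, np.float64(337.0)), (202, np.float64(336.5)), (210, np.float64(335.5))]
0.89 263 280 183 284 [(183, np.float64(267.5)), (191, np.float64(267.5)), (199, np.float64(268.5)), (207, np.float64(269.0)), (215, np.float64(269.0)), (223, np.float64(270.0)), (231, np.float64(270.5)), (239, np.float64(271.0)), (247, np.float64(271.5)), (255, np.float64(271.5)), (263, np.float64(272.5)), (271, np.float64(273.0)), (279, np.float64(273.0))]
tip [ 479.78473197 -139.96326191  127.12921689] [[337.3 208.7]
 [338.1 137.3]] [[321.5 214.8]]
```

View pics/w2.png

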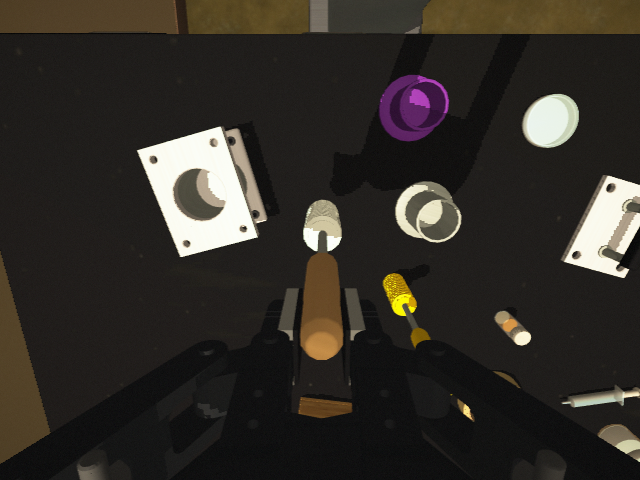

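The brush hangs vertically with its head at (322,225). The flange threads show at (153,159), (213,142), (243,229), (186,244), and the mouth is near (203,193).

```bash
cat >> h.py <<'E'
def rigid(X,M): # 2D fit of world pts X to model M -> centre, yaw, rms
    X=X[:,:2];c=X.mean(0);m=M-M.mean(0);A=(X-c).T@m;U,_,V=np.linalg.svd(A);Rm=U@np.diag([1,np.linalg.det(U@V)])@V
    t=c-Rm@M.mean(0);return t.round(1),round(float(np.arctan2(Rm[1,0],Rm[0,0])),4),float(np.sqrt(((X-t-M@Rm.T)**2).sum(1).mean()))
def holes(img,guess,half=9):
    g=255-cv2.cvtColor(img,cv2.COLOR_BGR2GRAY).astype(float);o=[]
    for u,v in guess:
        u=int(round(u));v=int(round(v));w=g[v-half:v+half+1,u-half:u+half+1];w=np.clip(w-np.median(w)-40,0,None)
        yy,xx=np.mgrid[-half:half+1,-half:half+1];w=w*(xx**2+yy**2<half*half);o.append([u+(w*xx).sum()/w.sum(),v+(w*yy).sum()/w.sum()])
    return np.array(o)
M4=np.array([[47,33],[-47,33],[-47,-33],[47,-33]],float)
E
python3 - <<'E'
from h import *
f=np.load("w2.npz");k=dict(K=f["K"],pose=f["pose"]);im=cv2.imread("pics/w2.png")
# order: image left = -y ; image top = near robot (-x)
g=[[153,159],[213,142],[243,229],[186,244]];h=holes(im,g,7);print(h.round(1).tolist())
for q in(g,h):
    X=onz("wrist",q,85,k);print(X.round(1).tolist());
    # match: fit all cyclic orders
    print(min((rigid(X[np.roll(range(4),i)][::s],M4) for i in range(4) for s in(1,-1)),key=lambda t:t[2]))
X=onz("wrist",[[138,151],[222,127],[258,236],[181,257]],85,k);M=np.array([[60,45],[-60,45],[-60,-45],[60,-45]],float)
print(min((rigid(X[np.roll(range(4),i)][::s],M) for i in range(4) for s in(1,-1)),key=lambda t:t[2]),[np.linalg.norm(X[i]-X[i-1]).round(1) for i in range(4)])
E
```

```text
[[153.3, 159.3], [212.6, 142.4], [243.1, 228.5], [186.4, 243.0]]
[[430.5, -313.9, 85.0], [413.6, -250.5, 85.0], [505.2, -225.7, 85.0], [522.4, -289.9, 85.0]]
(array([ 467.9, -270. ]), -2.881, 0.5294369830859543)
[[430.8, -313.6, 85.0], [413.9, -251.0, 85.0], [504.6, -225.6, 85.0], [521.3, -289.4, 85.0]]
(array([ 467.7, -269.9]), 0.265, 0.4644387539642073)
(array([ 468.1, -268.8]), 0.264, 0.875461794310061) [np.float64(119.3), np.float64(91.1), np.float64(118.1), np.float64(90.8)]
```

Chamber centre (468,-270), yaw 0.264. Three measurements agree to about 1 mm.

carry_out(series=[[0, 0, 0, 0.01, -0.12, 0, 1], [0, 0, 0, 0.03, -0.3, 0, 1], [0, 0, 0, 0.047, -0.45, 0, 1], [0, 0, 0, 0.047, -0.52, 0, 1], [0, 0, 0, 0.047, -0.52, 0, 1], [0, 0, 0, 0.047, -0.52, 0.06, 1], [0, 0, 0, 0.047, -0.52, 0.14, 1], [0, 0, 0, 0.047, -0.52, 0.14, 1]])

```text
clock: 8.07
eef_pos: [466.9, -269.1, 247.1]
tcp_rot: [3.139, -0.003, -3.14]
contact_force: [0.1, 0.9, -1.0]
opening: 0.191
grasp_force: 49.0
```

carry_out(series=[[0, 0, 0, 0, 0, 0.06, 1], [0, 0, 0, 0, 0, 0.14, 1], [0, 0, 0, 0, 0, 0.22, 1], [0, 0, 0, 0, 0, 0.28, 1], [0, 0, 0, 0, 0, 0.3, 1], [0, 0, 0, 0, 0, 0.312, 1], [0, 0, 0, 0, 0, 0.312, 1]])

```text
clock: 8.95
eef_pos: [468.2, -271.1, 171.5]
tcp_rot: [-3.141, 0.001, 3.142]
contact_force: [-0.7, 0.1, -0.0]
opening: 0.194
grasp_force: 49.1
```

carry_out(series=[[0, 0, 0, 0, 0, 0.008, 1], [0, 0, 0, 0, 0, 0.016, 1], [0, 0, 0, 0, 0, 0.016, 1]])

```text
clock: 9.32
eef_pos: [468.3, -271.2, 167.5]
tcp_rot: [-3.141, 0.001, 3.142]
contact_force: [-0.3, 0.0, 2.9]
opening: 0.187
grasp_force: 49.4
```

Bottom contact at about 3 N. Now up by 60 mm and down again.

carry_out(series=[[0, 0, 0, 0, 0, 0.002, 1], [0, 0, 0, 0, 0, -0.08, 1], [0, 0, 0, 0, 0, -0.17, 1], [0, 0, 0, 0, 0, -0.24, 1], [0, 0, 0, 0, 0, -0.24, 1], [0, 0, 0, 0, 0, -0.16, 1], [0, 0, 0, 0, 0, -0.08, 1], [0, 0, 0, 0, 0, -0.015, 1]])

```text
clock: 10.32
eef_pos: [467.3, -270.5, 169.2]
tcp_rot: [3.141, -0.001, -3.142]
contact_force: [-0.6, 0.7, -0.7]
opening: 0.187
grasp_force: 49.1
```

carry_out(series=[[0, 0, 0, 0, 0, 0.01, 1], [0, 0, 0, 0, 0, 0.016, 1], [0, 0, 0, 0, 0, 0.016, 1]])

```text
clock: 10.7
eef_pos: [468.6, -271.2, 167.5]
tcp_rot: [-3.141, 0.001, 3.141]
contact_force: [-2.0, 0.4, 7.9]
opening: 0.193
grasp_force: 50.2
```

carry_out(series=[[0, 0, 0, 0, 0, -0.06, 1], [0, 0, 0, 0, 0, -0.18, 1], [0, 0, 0, 0, 0, -0.32, 1], [0, 0, 0, 0, 0, -0.44, 1], [0, 0, 0, -0.02, 0.12, -0.48, 1], [0, 0, 0, -0.06, 0.32, -0.48, 1], [0, 0, 0, -0.1, 0.54, -0.48, 1], [0, 0, 0, -0.12, 0.68, -0.48, 1]])

```text
clock: 11.7
eef_pos: [498.1, -98.9, 287.5]
tcp_rot: [3.141, 0.001, -3.141]
contact_force: [-0.2, -0.1, -1.6]
opening: 0.192
grasp_force: 49.1
```

```bash
python3 - <<'E'
from h import *
s,p,Q=state();print(p.round(1),s["contact_force"]);print(move([502.3,-6.5,285],down(np.pi)))
E
```

```text
[498.1 -98.9 287.5] [-0.15974806 -0.080739   -1.57752348]
(array([0.0001, 0.0002, 0.0003]), array([-0.0172,  0.3695,  0.01  ]))
```

carry_out(series=[[0, 0, 0, -0.006, 0.12, 0, 1], [0, 0, 0, -0.012, 0.26, 0, 1], [0, 0, 0, -0.016, 0.35, 0, 1], [0, 0, 0, -0.017, 0.37, 0, 1], [0, 0, 0, -0.017, 0.37, 0, 1], [0, 0, 0, -0.017, 0.37, 0.01, 1]])

```text
clock: 12.45
eef_pos: [502.3, -9.2, 284.5]
tcp_rot: [-3.141, 0.0, 3.141]
contact_force: [0.3, -0.3, -0.7]
opening: 0.193
grasp_force: 49.1
```

```bash
python3 - <<'E'
from h import *
s,p,Q=state();print(p.round(1),s["contact_force"]);k=r.get_calibration("wrist");a=r.grab_frame("wrist")[...,::-1];cv2.imwrite("pics/w3.png",a);b=r.grab_frame("side")[...,::-1]
tip=p+Q.apply([0,0,157.5]);print(tip.round(1),"tip wrist",proj("wrist",[tip],k).round(0),"rim circle centre pred",proj("wrist",[[502,-7,64]],k).round(0))
o=np.zeros((450,800,3),np.uint8);o[:450,:400]=cv2.resize(a[120:345,220:420],(400,450));o[:,400:]=cv2.resize(b[120:320,230:408],(400,450));cv2.imwrite("pics/w3c.png",o)
print(move([502.3,-6.5,167.5],down(np.pi)))
E
```

```text
[502.3  -9.2 284.5] [ 0.30458991 -0.26915153 -0.67578959]
[502.4  -9.3 127. ] tip wrist [[322. 215.]] rim circle centre pred [[324. 202.]]
(array([-0.0001, -0.0002, -0.0003]), array([-0.0015,  0.0109,  0.4662]))
```

View pics/w3c.png

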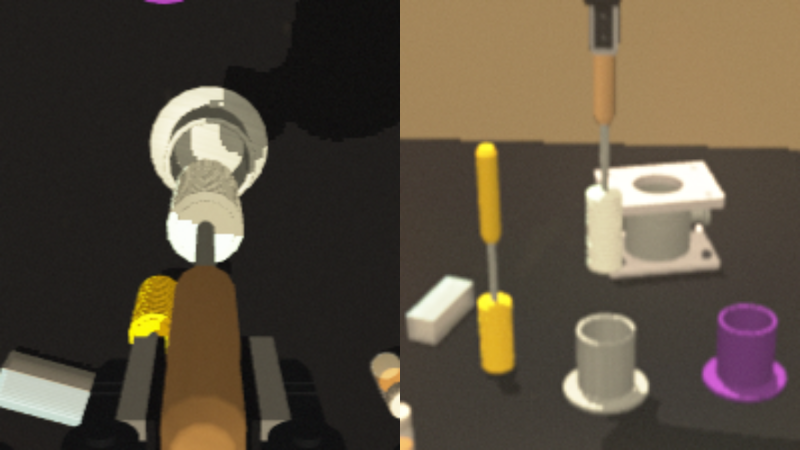

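The brush hangs over the metal cup: in the crop the head is at (207,200) and the cup rim at (210,165), which matches the prediction. Next I'll lower it.

carry_out(series=[[0, 0, 0, 0, 0.011, 0.08, 1], [0, 0, 0, 0, 0.011, 0.17, 1], [0, 0, 0, 0, 0.011, 0.23, 1], [0, 0, 0, 0, 0.011, 0.29, 1], [0, 0, 0, 0, 0.011, 0.36, 1], [0, 0, 0, 0, 0.011, 0.42, 1], [0, 0, 0, 0, 0.011, 0.46, 1], [0, 0, 0, 0, 0.011, 0.466, 1]])

```text
clock: 13.55
eef_pos: [501.9, -5.7, 167.3]
tcp_rot: [-3.142, -0.001, 3.142]
contact_force: [0.4, 0.4, 0.1]
opening: 0.193
grasp_force: 49.1
```

carry_out(series=[[0, 0, 0, 0, 0, 0.005, 1], [0, 0, 0, 0, 0, 0.01, 1], [0, 0, 0, 0, 0, 0.01, 1]])

```text
clock: 13.92
eef_pos: [502.4, -5.7, 165.7]
tcp_rot: [-3.142, 0.001, -3.142]
contact_force: [0.2, -0.5, -0.6]
opening: 0.194
grasp_force: 49.1
```

carry_out(series=[[0, 0, 0, 0, 0, 0.006, 1], [0, 0, 0, 0, 0, 0.006, 1], [0, 0, 0, 0, 0, 0.006, 0.3], [0, 0, 0, 0, 0, 0.006, 0], [0, 0, 0, 0, 0, 0.006, -0.5], [0, 0, 0, 0, 0, 0.006, -1], [0, 0, 0, 0, 0, 0.006, -1], [0, 0, 0, 0, 0, 0.006, -1]])

```text
clock: 14.92
eef_pos: [502.2, -5.7, 163.9]
tcp_rot: [3.142, -0.0, -3.142]
contact_force: [0.0, -0.3, 0.4]
opening: 1.001
grasp_force: 0.0
```

carry_out(series=[[0, 0, 0, 0, 0, -0.03, -1], [0, 0, 0, 0, 0, -0.1, -1], [0, 0, 0, 0, 0, -0.2, -1], [0, 0, 0, 0, 0, -0.32, -1], [0, 0, 0, 0, 0, -0.46, -1], [0, 0, 0, 0, 0, -0.6, -1], [0, 0, 0, 0, 0.05, -0.66, -1], [0, 0, 0, 0, 0.15, -0.66, -1]])

```text
clock: 15.92
eef_pos: [502.7, 32.4, 330.0]
tcp_rot: [3.141, 0.002, 3.14]
contact_force: [0.1, -0.5, -0.9]
opening: 1.001
grasp_force: 0.0
```

```bash
python3 - <<'E'
from h import *
s,p,Q=state();print(p.round(1),s["contact_force"],s["opening"])
cv2.imwrite("pics/s4.png",r.grab_frame("side")[...,::-1])
for d in r.silhouettes("side","brush"):
    v,u=np.nonzero(d["region"]);print(round(d["score"],2),u.min(),u.max(),v.min(),v.max(),u[v<v.min()+5].mean(),u[v>v.max()-5].mean())
print(move([490,235,330],down(2.87)))
E
```

```text
[502.7  32.4 330. ] [ 0.1073192  -0.52714702 -0.85441572] 1.0009225590621793
0.7 313 327 189 271 320.0 320.4142857142857
0.58 264 280 184 284 267.8378378378378 272.92857142857144
0.33 248 337 345 408 277.5285714285714 311.0769230769231
(array([ 0.0003, -0.0002,  0.0869]), array([ 0.0463,  0.8045, -0.0048]))
```

carry_out(series=[[0, 0, 0.01, 0.01, 0.15, 0, -1], [0, 0, 0.03, 0.03, 0.32, 0, -1], [0, 0, 0.05, 0.05, 0.5, 0.05, -1], [0, 0, 0.07, 0.07, 0.68, 0.15, -1], [0, 0, 0.087, 0.09, 0.82, 0.24, -1], [0, 0, 0.087, 0.1, 0.92, 0.28, -1], [0, 0, 0.087, 0.1, 0.92, 0.28, -1], [0, 0, 0.087, 0.1, 0.92, 0.28, -1]])

```text
clock: 17.02
eef_pos: [477.2, 261.2, 258.7]
tcp_rot: [-3.141, -0.0, 2.869]
contact_force: [0.8, -0.2, -0.7]
opening: 0.998
grasp_force: 0.0
```

```bash
python3 - <<'E'
from h import *
s,p,Q=state();print(p.round(1),s["tcp_rot"])
k=r.get_calibration("wrist");a=r.grab_frame("wrist")[...,::-1].copy();cv2.imwrite("pics/w5.png",a);np.savez("w5.npz",K=k["K"],pose=k["pose"])
c=np.array([524.7,248.7]);y=2.865;Rm=np.array([[np.cos(y),-np.sin(y)],[np.sin(y),np.cos(y)]])
g=proj("wrist",np.c_[c+M4@Rm.T,[8]*4],k);h=holes(a,g,10);h=holes(a,h,9);print(g.round(),h.round(1).tolist())
print(rigid(onz("wrist",h,8,k),M4))
for l in("cover","cover_grip"):
  for d in r.silhouettes("wrist",l):
    c,wh,an=cv2.minAreaRect(cv2.findNonZero(d["region"].astype(np.uint8)));X=onz("wrist",cv2.boxPoints((c,wh,an)),8,k);print(l,d["score"],c,X.mean(0).round(1),[np.linalg.norm(X[i]-X[i-1]).round(1) for i in(1,2)],[np.arctan2(*(X[i]-X[i-1])[1::-1]).round(3) for i in(1,2)])
for u,v in h: cv2.circle(a,(int(u),int(v)),2,(0,0,255),-1)
cv2.imwrite("pics/w5m.png",a)
E
```

```text
[477.2 261.2 258.7] [-3.14078991e+00 -1.52713721e-04  2.86867796e+00]
[[296. 199.]
 [297. 271.]
 [348. 272.]
 [350. 199.]] [[294.5, 199.8], [296.3, 271.5], [347.2, 271.4], [348.5, 199.7]]
(array([524.5, 247.5]), 2.8727, 0.3833794988358896)
cover 0.94 (322.0, 235.5) [525.4 247.7   8. ] [np.float64(89.0), np.float64(121.1)] [np.float64(1.299), np.float64(-0.242)]
cover_grip 0.73 (321.5, 235.0) [524.6 247.2   8. ] [np.float64(87.8), np.float64(119.7)] [np.float64(1.299), np.float64(-0.242)]
```

View pics/w5m.png

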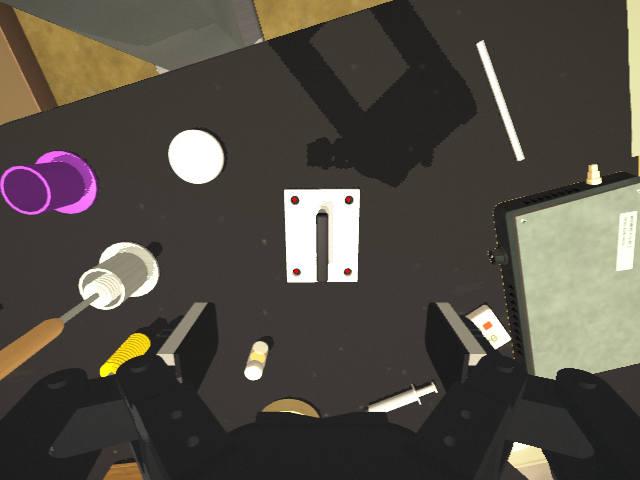

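The red marks sit on the four cover holes, and the fit residual is 0.4 mm. Next I'll compute the grasp move.

```bash
python3 - <<'E'
from h import *
for z in(90,31):print(move([524.5,247.5,z],down(2.873)))
E
```

```text
(array([ 0.0001,  0.0002, -0.0018]), array([-0.1949, -0.0014,  0.6773]))
(array([ 0.0001,  0.0002, -0.0018]), array([-0.1948, -0.0014,  0.9133]))
```

carry_out(series=[[0, 0, 0, -0.08, 0, 0.1, -1], [0, 0, -0.001, -0.16, -0.001, 0.25, -1], [0, 0, -0.002, -0.195, -0.001, 0.42, -1], [0, 0, -0.002, -0.195, -0.001, 0.56, -1], [0, 0, -0.002, -0.195, -0.001, 0.68, -1], [0, 0, -0.002, -0.195, -0.001, 0.78, -1], [0, 0, -0.002, -0.195, -0.001, 0.82, -1], [0, 0, -0.002, -0.195, -0.001, 0.82, -1]])

```text
clock: 18.18
eef_pos: [524.2, 248.0, 53.9]
tcp_rot: [-3.141, -0.0, 2.874]
contact_force: [-0.5, 0.4, -0.7]
opening: 0.998
grasp_force: 0.0
```

carry_out(series=[[0, 0, 0, 0, 0, 0.03, -1], [0, 0, 0, 0, 0, 0.06, -1], [0, 0, 0, 0, 0, 0.085, -1], [0, 0, 0, 0, 0, 0.09, -1], [0, 0, 0, 0, 0, 0.09, -1]])

```text
clock: 18.8
eef_pos: [524.1, 248.4, 31.3]
tcp_rot: [-3.141, -0.0, 2.875]
contact_force: [1.0, -0.3, -0.1]
opening: 1.005
grasp_force: 0.0
```

carry_out(series=[[0, 0, 0, 0, 0, 0, 0], [0, 0, 0, 0, 0, 0, 0.5], [0, 0, 0, 0, 0, 0, 1], [0, 0, 0, 0, 0, 0, 1], [0, 0, 0, 0, 0, 0, 1], [0, 0, 0, 0, 0, 0, 1], [0, 0, 0, 0, 0, 0, 1], [0, 0, 0, 0, 0, 0, 1]], force=100)

```text
clock: 19.8
eef_pos: [524.1, 248.4, 31.4]
tcp_rot: [-3.142, 0.0, 2.875]
contact_force: [-0.1, 0.2, 0.3]
opening: -0.003
grasp_force: 0.0
```

The gripper closed fully with no grip force, so the grasp missed. I'll look from near.

```bash
python3 - <<'E'
from h import *
s,p,Q=state();print(p.round(1),s["opening"],s["grasp_force"],s["contact_force"])
a=r.grab_frame("wrist")[...,::-1];b=r.grab_frame("side")[...,::-1];cv2.imwrite("pics/w6.png",a)
print(proj("side",[p,[524.5,247.5,50]]).round(0))
o=np.zeros((450,800,3),np.uint8);o[:300,:400]=cv2.resize(a,(400,300));o[:,400:]=cv2.resize(b[290:425,225:345],(400,450),interpolation=cv2.INTER_CUBIC);cv2.imwrite("pics/w6c.png",o)
E
```

```text
[524.1 248.4  31.4] -0.002588226397899921 0.0 [-0.12912422  0.22144677  0.28855099]
[[295. 366.]
 [294. 356.]]
```

View pics/w6c.png

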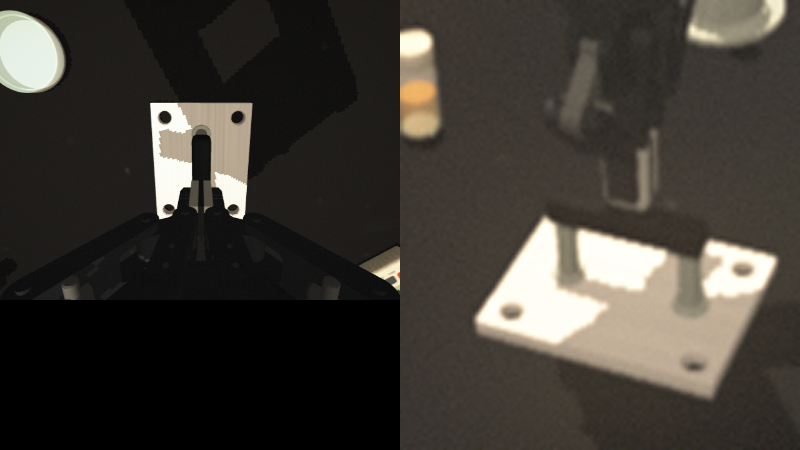

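The picture shows the shut fingertips ending just above the bar (crop (630,205)), although the reported TCP is at z = 31. The fingertips seem to end higher than reported, so I'll quantify that.

```bash
python3 - <<'E'
from h import *
print("pinch_z",r.pinch_z)
s,p,Q=state();k=r.get_calibration("wrist")
print("TCP px",proj("wrist",[p],k).round(0),"TCP-30",proj("wrist",[p+[0,0,30]],k).round(0), "cam tool",Q.inv().apply(np.array(k["pose"])[:3,3]-p).round(1))
for v in range(280,305,4):
    o,d=ray("wrist",[[320,v]],k);o=Q.inv().apply(o-p);d=Q.inv().apply(d[0]);print(v,(o+d*(-o[0]/d[0])).round(1))
# side view: reported TCP vs. visible tip (292.5,351)
o,d=ray("side",[[292.5,351.5]]);d=d[0];t=(p[1]-o[1])/d[1];print("side tip at y=TCP y:",(o+t*d).round(1))
a=cv2.imread("pics/w6.png");cv2.imwrite("pics/w6z.png",cv2.resize(a[200:380,220:420],(800,720))[:600])
E
```

```text
pinch_z 18.700000000000003
TCP px [[322. 279.]] TCP-30 [[322. 305.]] cam tool [  75.5   -0.4 -177.1]
280 [ 0.  -1.2 -1. ]
284 [ 0.  -1.2 -6.3]
288 [  0.   -1.2 -11.3]
292 [  0.   -1.2 -16. ]
296 [  0.   -1.1 -20.5]
300 [  0.   -1.1 -24.8]
304 [  0.   -1.1 -28.9]
side tip at y=TCP y: [526.8 248.4  60.6]
```

View pics/w6z.png

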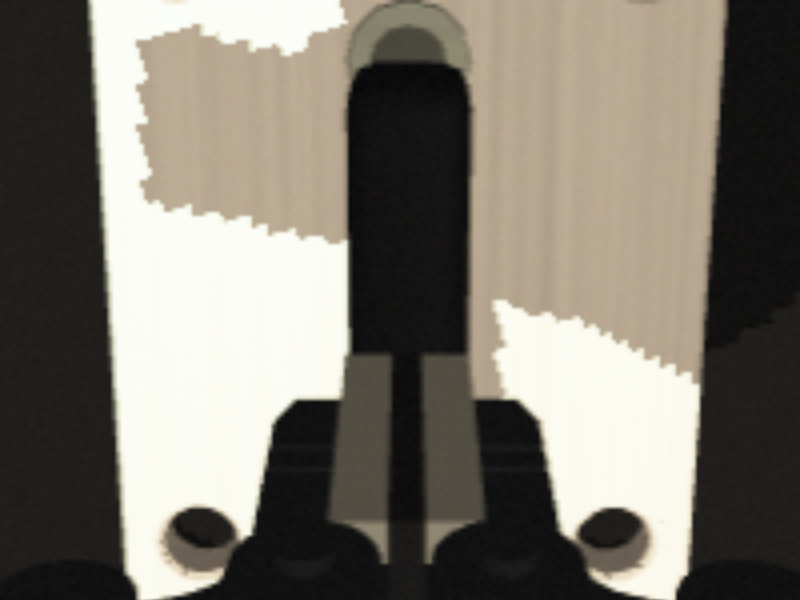

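The tips end about 29 mm short of the reported TCP: both views put them at z≈60, and the bar top is at 58. I'll open, descend about 27 mm more in guarded steps, and close.

carry_out(series=[[0, 0, 0, 0, 0, 0, 0], [0, 0, 0, 0, 0, 0, -1], [0, 0, 0, 0, 0, 0, -1], [0, 0, 0, 0, 0, 0, -1], [0, 0, 0, 0, 0, 0, -1], [0, 0, 0, 0, 0, 0.02, -1], [0, 0, 0, 0, 0, 0.04, -1], [0, 0, 0, 0, 0, 0.04, -1]])

```text
clock: 20.9
eef_pos: [523.6, 248.2, 20.7]
tcp_rot: [-3.141, -0.001, 2.875]
contact_force: [-0.0, -0.3, -0.2]
opening: 1.002
grasp_force: 0.0
```

carry_out(series=[[0, 0, 0, 0, 0, 0.016, -1], [0, 0, 0, 0, 0, 0.032, -1], [0, 0, 0, 0, 0, 0.032, -1]])

```text
clock: 21.28
eef_pos: [523.8, 248.3, 13.0]
tcp_rot: [-3.141, -0.001, 2.875]
contact_force: [1.0, -0.0, -0.2]
opening: 1.004
grasp_force: 0.0
```

carry_out(series=[[0, 0, 0, 0, 0, 0.01, -1], [0, 0, 0, 0, 0, 0.02, -1], [0, 0, 0, 0, 0, 0.03, -1], [0, 0, 0, 0, 0, 0.03, -1]])

```text
clock: 21.78
eef_pos: [523.9, 248.3, 5.6]
tcp_rot: [-3.141, -0.0, 2.875]
contact_force: [-0.1, 0.3, -0.3]
opening: 1.003
grasp_force: 0.0
```

carry_out(series=[[0, 0, 0, 0, 0, 0.008, -0.5], [0, 0, 0, 0, 0, 0.008, 0], [0, 0, 0, 0, 0, 0.008, 0.5], [0, 0, 0, 0, 0, 0.008, 1], [0, 0, 0, 0, 0, 0.008, 1], [0, 0, 0, 0, 0, 0.008, 1], [0, 0, 0, 0, 0, 0.008, 1], [0, 0, 0, 0, 0, 0.008, 1]], force=100)

```text
clock: 22.78
eef_pos: [524.2, 248.5, 4.2]
tcp_rot: [3.141, 0.0, 2.875]
contact_force: [-2.5, -0.0, 4.7]
opening: 0.142
grasp_force: 98.4
```

Gripped: opening 0.142, 98 N. Lift straight up.

carry_out(series=[[0, 0, 0, 0, 0, -0.02, 1], [0, 0, 0, 0, 0, -0.08, 1], [0, 0, 0, 0, 0, -0.2, 1], [0, 0, 0, 0, 0, -0.36, 1], [0, 0, 0, 0, 0, -0.54, 1], [0, 0, 0, 0, 0, -0.72, 1], [0, 0, 0, 0, 0, -0.9, 1], [0, 0, 0, 0, 0, -1, 1]])

```text
clock: 23.78
eef_pos: [524.7, 248.6, 257.5]
tcp_rot: [3.139, 0.003, 2.875]
contact_force: [-0.9, -0.1, -2.5]
opening: 0.139
grasp_force: 98.0
```

carry_out(series=[[0, 0, 0, 0, 0, -0.08, 1], [0, 0, 0, 0, 0, -0.1, 1], [0, 0, 0, 0, 0, -0.1, 1], [0, 0, 0, 0, 0, -0.1, 1]])

```text
clock: 24.28
eef_pos: [523.5, 248.1, 277.8]
tcp_rot: [-3.14, -0.001, 2.875]
contact_force: [-0.5, -1.1, -2.9]
opening: 0.139
grasp_force: 98.0
```

```bash
cat > cov.py <<'E'
from h import *
def cover(dz=-4.2):
    # measure cover in the tool frame, assuming plate top 8 above underside, underside = TCP z + dz
    s,p,Q=state();k=r.get_calibration("wrist");a=r.grab_frame("wrist")[...,::-1].copy();zt=p[2]+dz+8
    y=s["tcp_rot"][2];Rm=np.array([[np.cos(y),-np.sin(y)],[np.sin(y),np.cos(y)]])
    g=proj("wrist",np.c_[p[:2]+M4@Rm.T,[zt]*4],k)
    return s,p,y,k,a,g,zt
E
python3 - <<'E'
from cov import *
s,p,y,k,a,g,zt=cover();print(p.round(1),s["tcp_rot"],s["contact_force"],s["wrist_torque"],s["opening"],s["grasp_force"]);print(g.round(0).tolist())
cv2.imwrite("pics/w7.png",a);b=r.grab_frame("side")[...,::-1];cv2.imwrite("pics/s7.png",b)
q=proj("side",np.r_[np.c_[p[:2]+np.array([[60,45],[-60,45],[-60,-45],[60,-45]])@np.array([[np.cos(y),-np.sin(y)],[np.sin(y),np.cos(y)]]).T,[zt-8]*4]]);print(q.round(0).tolist())
for d in r.silhouettes("side","cover"):
    v,u=np.nonzero(d["region"]);print(round(d["score"],2),u.min(),u.max(),v.min(),v.max())
u,v=q.mean(0).astype(int)
c=b[max(v-75,0):v+75,u-67:u+66];o=np.zeros((450,1000,3),np.uint8)[:, :800]
o[:,:400]=cv2.resize(c,(400,450));o[:300,400:]=cv2.resize(a,(400,300));cv2.imwrite("pics/w7c.png",o)
E
```

```text
[523.5 248.1 277.8] [-3.14043753e+00 -1.29149467e-03  2.87455200e+00] [-0.51152104 -1.10787137 -2.86926529] [-0.01913122  0.0374201  -0.02354878] 0.13899479694371702 98.0282199382782
[[255.0, 193.0], [264.0, 359.0], [381.0, 359.0], [390.0, 193.0]]
[[342.0, 224.0], [265.0, 212.0], [236.0, 239.0], [320.0, 254.0]]
0.98 234 339 188 252
```

View pics/w7c.png

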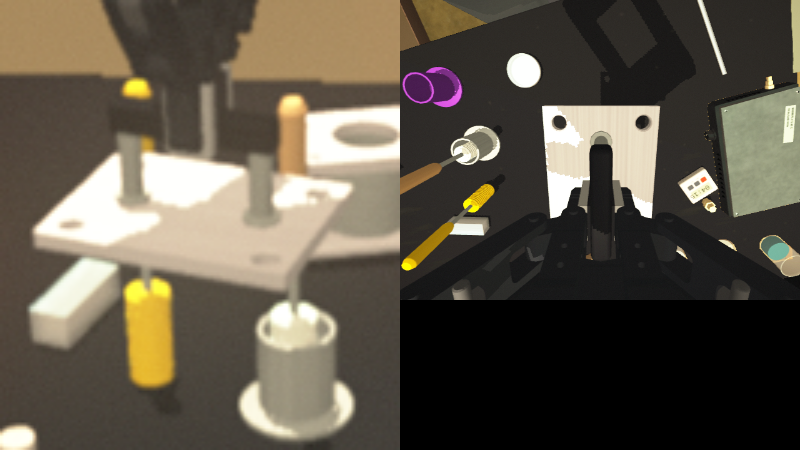

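The cover is held level, with its near holes at wrist (256,195) and (387,195). The brush stands in its stand, and the cover's underside (z≈273) clears it. Next I'll measure the in-hand pose numerically. My picture views are now used up (one over the ten), so I'll rely on numbers from here.

```bash
python3 - <<'E'
from cov import *
s,p,y,k,a,g,zt=cover();h=holes(a,[g[0],g[3]],11);h=holes(a,h,11);print(g[[0,3]].round(1).tolist(),h.round(1).tolist())
X=onz("wrist",h,zt,k);m=X.mean(0);e=X[0]-X[1];print("sep",np.linalg.norm(e).round(2),"yaw err",round(float(np.arctan2(e[1],e[0])-np.pi/2-y+2*np.pi)%(2*np.pi),4))
ex=np.array([np.cos(y),np.sin(y)]);ey=np.array([-ex[1],ex[0]]);d=m[:2]-p[:2];print("cover centre in tool-x dir, left dir:",d@ex-47,d@ey)
b=r.grab_frame("side");ms=r.silhouettes("side","cover")[0]["region"]
q=proj("side",np.r_[np.c_[p[:2]+np.array([[60,45],[-60,45],[-60,-45],[60,-45]])@np.array([ex,ey]),[zt-8]*4]])
def slope(i,j):
    u=np.arange(int(min(q[i,0],q[j,0]))+8,int(max(q[i,0],q[j,0]))-6);v=[np.nonzero(ms[:,x])[0].max() for x in u];return np.polyfit(u,v,1)[0],(q[j,1]-q[i,1])/(q[j,0]-q[i,0])
print("slopes meas/pred",slope(2,3),slope(3,0))
for t in(-.05,.05):
    Rt=Q=R.from_euler("z",y)*R.from_euler("y",t);c=Rt.apply(np.array([[60,45,0],[-60,45,0],[-60,-45,0],[60,-45,0]]));w=proj("side",c+[p[0],p[1],zt-8]);print(t,[(w[j,1]-w[i,1])/(w[j,0]-w[i,0]) for i,j in((2,3),(3,0))])
E
```

```text
h.py:25: RuntimeWarning: invalid value encountered in scalar divide
  yy,xx=np.mgrid[-half:half+1,-half:half+1];w=w*(xx**2+yy**2<half*half);o.append([u+(w*xx).sum()/w.sum(),v+(w*yy).sum()/w.sum()])
Traceback (most recent call last):
  File "h.py", line 24, in holes
    u=int(round(u));v=int(round(v));w=g[v-half:v+half+1,u-half:u+half+1];w=np.clip(w-np.median(w)-40,0,None)
          ~~~~~^^^
ValueError: cannot convert float NaN to integer
```

carry_out(series=[[0, 0, -0.01, 0, -0.1, 0, 1], [0, 0, -0.03, 0, -0.25, 0, 1], [0, 0, -0.05, 0, -0.42, 0, 1], [0, 0, -0.07, 0, -0.6, 0, 1], [0, 0, -0.09, 0, -0.78, 0, 1], [0, 0, -0.11, 0, -0.92, 0, 1], [0, 0, -0.12, 0, -1, 0, 1], [0, 0, -0.12, 0, -1, 0, 1]])

```text
clock: 25.48
eef_pos: [457.8, 6.3, 278.8]
tcp_rot: [-3.141, -0.0, -3.034]
contact_force: [-0.1, -0.5, -2.9]
opening: 0.137
grasp_force: 98.1
```

```bash
python3 - <<'E'
from h import *
s,p,Q=state();print(p.round(1),s["tcp_rot"],s["opening"]);print(move([468,-270,180],down(0.264+np.pi)))
E
```

```text
[457.8   6.3 278.8] [-3.14149054e+00 -1.12842007e-04 -3.03377366e+00] 0.13746271692528295
(array([-0.    , -0.    , -0.0497]), array([ 0.0781, -1.1031,  0.3955]))
```

carry_out(series=[[0, 0, -0.01, 0, -0.1, 0, 1], [0, 0, -0.02, 0, -0.27, 0, 1], [0, 0, -0.03, 0.02, -0.45, 0, 1], [0, 0, -0.04, 0.04, -0.63, 0, 1], [0, 0, -0.05, 0.06, -0.8, 0.04, 1], [0, 0, -0.05, 0.08, -0.93, 0.1, 1], [0, 0, -0.05, 0.08, -1, 0.18, 1], [0, 0, -0.05, 0.08, -1, 0.2, 1]])

```text
clock: 26.48
eef_pos: [465.5, -243.4, 227.4]
tcp_rot: [3.14, -0.002, -2.876]
contact_force: [-0.2, 0.0, -2.7]
opening: 0.133
grasp_force: 98.4
```

```bash
cat > inhand.py <<'E'
from cov import *
s,p,y,k,a,g,zt=cover();print(p.round(1),np.round(s["tcp_rot"],4),s["contact_force"],s["opening"])
gr=cv2.cvtColor(a,cv2.COLOR_BGR2GRAY);h=[]
for u,v in g[[0,3]].round().astype(int):
    w=gr[v-14:v+15,u-14:u+15];_,bw=cv2.threshold(w,0,255,cv2.THRESH_BINARY_INV|cv2.THRESH_OTSU)
    n,_,st,ce=cv2.connectedComponentsWithStats(bw);i=min(range(1,n),key=lambda i:np.hypot(*(ce[i]-14)));h.append(ce[i]+[u-14,v-14]);print("area",st[i,4],st[i,2:4])
h=np.array(h);print(g[[0,3]].round(1).tolist(),h.round(1).tolist())
X=onz("wrist",h,zt,k);m=X.mean(0);e=X[0]-X[1];print("sep",np.linalg.norm(e).round(2),"yaw err",round(float((np.arctan2(e[1],e[0])-np.pi/2-y+np.pi)%(2*np.pi)-np.pi),4))
ex=np.array([np.cos(y),np.sin(y)]);ey=np.array([-ex[1],ex[0]]);d=m[:2]-p[:2];print("offset along tool x, left:",d@ex-47,d@ey)
r.grab_frame("side");ms=r.silhouettes("side","cover")[0]["region"];C=np.array([[60,45,0],[-60,45,0],[-60,-45,0],[60,-45,0]])
v,u=np.nonzero(ms);cv2.imwrite("pics/dbg.png",a)
for t in(-.03,0,.03):
    q=proj("side",(R.from_euler("z",y)*R.from_euler("y",t)).apply(C)+[p[0],p[1],zt-8]);i=np.argsort(q[:,0]);f=np.argmax(q[:,1])
    print(t,q.round(0).astype(int).tolist())
    for j in(i[0],i[-1]):
        x=np.arange(int(min(q[f,0],q[j,0]))+6,int(max(q[f,0],q[j,0]))-5)
        if len(x)>5:print("  edge",j,f,"meas",round(np.polyfit(x,[u_.max() if len(u_:=np.nonzero(ms[:,c])[0]) else np.nan for c in x],1)[0],3),"pred",round((q[j,1]-q[f,1])/(q[j,0]-q[f,0]),3))
print("mask",u.min(),u.max(),v.min(),v.max())
print("to target",move([468,-270,110],down(0.264+np.pi)))
E
python3 inhand.py
```

```text
[ 465.5 -243.4  227.4] [ 3.1399e+00 -1.5000e-03 -2.8762e+00] [-0.22935675  0.02914607 -2.73639037] 0.13285574474710685
area 94 [22 19]
area 372 [22 22]
[[253.3, 193.5], [388.3, 193.6]] [[247.8, 200.8], [387.5, 194.9]]
sep 68.58 yaw err 0.0427
offset along tool x, left: -2.1401956004738736 1.61279143527407
-0.03 [[368, 141], [317, 146], [324, 159], [379, 154]]
  edge 3 2 meas -0.067 pred -0.098
0 [[368, 141], [317, 145], [324, 158], [379, 155]]
  edge 3 2 meas -0.067 pred -0.069
0.03 [[368, 142], [317, 144], [324, 157], [379, 155]]
  edge 3 2 meas -0.067 pred -0.04
mask 315 377 122 157
to target (array([ 0.0002, -0.    ,  0.0011]), array([ 0.0214, -0.1086,  0.4757]))
```

carry_out(series=[[0, 0, 0.001, 0.015, -0.06, 0, 1], [0, 0, 0.001, 0.024, -0.11, 0, 1], [0, 0, 0.001, 0.024, -0.11, 0.06, 1], [0, 0, 0.001, 0.024, -0.11, 0.16, 1], [0, 0, 0.001, 0.024, -0.11, 0.27, 1], [0, 0, 0.001, 0.024, -0.11, 0.36, 1], [0, 0, 0.001, 0.024, -0.11, 0.42, 1], [0, 0, 0.001, 0.024, -0.11, 0.44, 1]])

```text
clock: 27.62
eef_pos: [466.6, -271.1, 117.7]
tcp_rot: [3.14, -0.001, -2.878]
contact_force: [0.1, -0.3, -3.4]
opening: 0.14
grasp_force: 98.4
```

carry_out(series=[[0, 0, 0, 0, 0, 0, 1], [0, 0, 0, 0, 0, 0, 1]])

```text
clock: 27.88
eef_pos: [467.7, -271.8, 119.7]
tcp_rot: [-3.141, 0.001, -2.878]
contact_force: [-0.3, 0.5, -2.0]
opening: 0.141
grasp_force: 98.4
```

```bash
python3 - <<'E'
from h import *
ps=[]
for i in range(6):
    b=r.grab_frame("side");s,p,Q=state();ps.append(np.r_[p,s["tcp_rot"]])
m=np.array(ps);m[:,3:]%=2*np.pi;print(m.mean(0).round(3),m.std(0).round(2))
print("contact",s["contact_force"],"to",move([467.4,-270.4,99.2],down(0.264+np.pi)))
cv2.imwrite("pics/s9.png",b[...,::-1]);k=r.get_calibration("wrist");a=r.grab_frame("wrist")[...,::-1];cv2.imwrite("pics/w9.png",a);np.savez("w9.npz",K=k["K"],pose=k["pose"])
y=0.264+np.pi;Rm=R.from_euler("z",y);p=m.mean(0)[:3]
C=np.c_[M4,[8]*4];T=np.c_[M4,[0]*4]
print("cover holes",proj("wrist",Rm.apply(C)+p-[0,0,4.2],k).round(1).tolist());print("threads",proj("wrist",Rm.apply(T)+[467.9,-270.2,85],k).round(1).tolist())
g=cv2.cvtColor(a,cv2.COLOR_BGR2GRAY)
for u,v in proj("wrist",Rm.apply(C[[0,3]])+p-[0,0,4.2],k).round().astype(int):
    print(u,v);print("\n".join(" ".join(f"{x:3d}" for x in row) for row in g[v-16:v+17:2,u-18:u+19:2]))
E
```

```text
[ 4.67475e+02 -2.71721e+02  1.19454e+02  3.14200e+00  1.00000e-03
  3.40500e+00] [0.13 0.08 0.17 0.   0.   0.  ]
contact [-0.47000306 -0.11445023 -2.72813642] to (array([-0.0001,  0.0001, -0.    ]), array([-0.0017,  0.0046,  0.08  ]))
cover holes [[252.9, 194.0], [262.1, 359.5], [379.0, 359.6], [388.1, 194.0]]
threads [[267.2, 184.6], [273.3, 325.7], [372.1, 325.7], [378.7, 184.7]]
253 194
255 255 255 255 255 255 255 255 255 255 255 255 255 255 255 255 255 255 255
255 255 255 255 255 255 255 255 255 255 255 255 255 255 255 255 255 255 255
255 255 255 255 255 255 255 255 255 255 255 255 255 255 255 255 255 255 255
255 255 255 255 255 255 254 254 255 255 255 254 254 255 255 255 255 255 255
255 255 255 255 255 252 233 255 255 255 255 230 225 253 255 255 255 255 255
255 255 255 255 252 203  88 255 255 255 255 230 227 215 250 255 255 255 255
255 255 255 254 245 124  90 255 255 255 255 231 228 228 209 253 255 255 255
255 255 255 253 180 103  48 255 255 255 255 255 228 229 231 235 255 255 255
255 255 255 251 142 102  50 255 255 255 255 255 228 229 232 235 255 255 255
255 255 255 251 142 120
[... 1184 characters left out ...]
 153 199 229 225
232 229 230 211 217 228 228 228 229 228 229 227 231 228 169 139 192 229 224
232 229 228 213 227 227 228 228 228 228 229 226 232 228 150 141 190 229 224
232 229 228 212 227 227 228 228 228 230 228 226 232 219 129 147 195 230 227
231 230 228 211 227 227 227 229 228 228 229 227 231 175 132 164 204 229 228
232 229 231 215 222 226 228 229 228 229 228 228 176 137 141 191 220 228 227
232 229 232 226 201 182 228 228 228 229 220 160 141 143 192 197 230 229 228
233 230 231 229 221 204 143 144 147 147 146 142 145 193 200 228 230 228 228
232 230 231 229 232 223 203 202 170 166 173 192 192 199 229 229 230 227 228
232 230 231 231 232 233 232 224 208 200 197 208 228 229 229 229 230 227 228
```

carry_out(series=[[0, 0, 0, 0, 0.005, 0.01, 1], [0, 0, 0, 0, 0.005, 0.025, 1], [0, 0, 0, 0, 0.005, 0.04, 1], [0, 0, 0, 0, 0.005, 0.055, 1], [0, 0, 0, 0, 0.005, 0.07, 1], [0, 0, 0, 0, 0.005, 0.078, 1], [0, 0, 0, 0, 0.005, 0.078, 1], [0, 0, 0, 0, 0.005, 0.078, 1]])

```text
clock: 29.22
eef_pos: [466.9, -270.4, 99.5]
tcp_rot: [-3.141, 0.0, -2.878]
contact_force: [0.1, 1.1, -2.8]
opening: 0.138
grasp_force: 98.4
```

```bash
cat > chk.py <<'E'
from h import *
ps=[]
for i in range(4):
    b=r.grab_frame("side")[...,::-1];s,p,Q=state();ps.append(np.r_[p,s["tcp_rot"]])
m=np.array(ps);m[:,3:]%=2*np.pi;p=m.mean(0)[:3];print(m.mean(0).round(3),s["contact_force"])
k=r.get_calibration("wrist");a=r.grab_frame("wrist")[...,::-1];cv2.imwrite("pics/w10.png",a);cv2.imwrite("pics/s10.png",b)
y=m.mean(0)[5];Rm=R.from_euler("z",y);C=np.c_[M4,[8]*4]
h=proj("wrist",Rm.apply(C[[0,3]])+p-[0,0,4.2],k);t=proj("wrist",R.from_euler("z",3.406).apply(np.c_[M4[[0,3]],[0,0]])+[467.9,-270.2,85],k);print(h.round(1).tolist(),t.round(1).tolist())
g=cv2.cvtColor(a,cv2.COLOR_BGR2GRAY)
for u,v in h.round().astype(int):
    print("rows from",v-16,"cols from",u-18);print("\n".join(" ".join(f"{x:3d}" for x in row) for row in g[v-16:v+17:2,u-18:u+19:2]))
E
python3 chk.py
```

```text
[ 466.898 -270.384   99.531    3.142    0.       3.405] [ 0.38381524 -0.08205393 -1.57708224]
[[253.2, 193.6], [388.3, 193.7]] [[259.4, 189.9], [381.9, 189.9]]
rows from 178 cols from 235
255 255 255 255 255 255 255 255 255 255 255 255 255 255 255 255 255 255 255
255 255 255 255 255 255 255 255 255 255 255 255 255 255 255 255 255 255 255
255 255 255 255 255 255 255 255 255 255 255 255 255 255 255 255 255 255 255
255 255 255 255 255 255 255 254 231 252 252 254 255 255 255 255 255 255 255
255 255 255 255 255 252 212 240 238 222 163 113  55 253 255 255 255 255 255
255 255 255 255 254 229 242 240 234 213 160 111  57  65 255 255 255 255 255
255 255 255 255 251 200 241 241 234 213 157 141  56  56 255 255 255 255 255
255 255 255 253 196 210 241 241 236 214 155 155 142  55 254 255 255 255 255
255 255 255 254 161 209 241 240 238 230 196 159 159 160 161 182 255 255 255
255 255 255 240 160 196 241 240 238 238 225 213 160 163 163 250 255 255 255
255 255 255 254 160 173 240 241 238 240 241 226 219 243 254 255 255 255 255
255 255 255 254 223 155 199 241 238 240 241 241 240 255 255 255 255 255 255

[... 999 characters left out ...]
 170 216 241 237
242 240 240 216 182 173 151 160 156 160 208 236 241 239 186 154 210 241 237
242 241 240 224 215 160 162 156 163 210 229 240 241 239 166 157 209 240 237
242 240 240 230 235 213 214 210 209 233 240 241 241 232 148 163 213 241 238
242 241 239 228 241 239 240 238 240 240 240 240 241 192 150 180 221 240 238
242 241 242 230 235 238 240 238 240 239 239 240 195 153 154 210 233 240 239
242 240 242 238 219 202 240 237 240 240 233 179 157 157 212 215 240 240 238
242 241 242 241 235 222 158 161 163 160 161 159 164 211 217 239 241 239 239
242 241 242 241 242 235 220 220 189 182 191 212 211 218 241 240 241 239 239
242 240 242 241 243 242 242 236 225 218 214 225 240 240 240 240 241 237 240
```

The threads show through both near holes, symmetric to about 0.2 mm across and 0.3 mm along. The clearance is about 10 mm and there is no contact. I'll do a quick check of the other objects, then hand in.

```bash
python3 - <<'E'
from h import *
r.grab_frame("side")
for l in("petri","vial","slide_case","brush"):print(l,[(round(d["score"],2),np.round(d["position"]).tolist()) for d in r.silhouettes("side",l)])
s=r.sense();print(s["clock"],np.abs(s["qvel"]).max(),s["eef_pos"],s["contact_force"],s["grasp_force"])
print(r.sign_off())
E
```

```text
petri []
vial [(0.75, [312.0, 230.0]), (0.3, [193.0, 349.0])]
slide_case [(0.56, [258.0, 248.0])]
brush [(0.92, [221.0, 318.0]), (0.75, [247.0, 271.0])]
29.725 0.0012988570200921984 [ 466.81159516 -270.31856987   99.40477949] [-0.48248265 -0.04345018 -3.25857206] 98.37914943695068
the job is handed in; nothing more can be done
None
```

I brushed the chamber to the bottom twice, stood the brush back in its stand, and handed the job in holding the cover about 10 mm above the flange with its holes lined up over the threads. The petri dish was not found in the last automatic check, and I viewed 11 pictures, one over the limit of 10.

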